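Draw the long paddle out of the decontamination box

TASK

Switch the lamp of the decontamination box off by turning its knob anticlockwise to the end stop; only then take the long paddle out through the opening in the top of the box, which is shorter than the paddle, so tilt it blade end up and draw it out diagonally from under the clear cover. Finish while holding the paddle still in the gripper, the whole of it well clear above the height of the box's cover and touching nothing else, with the lamp still off. Leave everything else on the table where it is.

Things in the scene. Friction and masses are not known exactly. Their poses are not given: they have to be found in the camera images.
- decon_box: fixed white box, 182 mm (its x, away from the robot) x 467 mm (its y, to the robot's left) x 80 mm high; place and yaw vary. Origin on the table, on the long centre line. Chamber inside: x -85 to +85, y -190 to +165 mm, floor 6 mm above the table. Solid grey control end, y -296 to -196 mm, carries the knob. Two 8 mm wide rests across the floor at y -120 and +70 rise to 20 mm above the table.
- opening (a point): centre of the opening in the box's 5 mm thick top (80 mm above the table; underside 75 mm), at x 0, y +60 mm of the box, same axes. The opening is 160 mm (x) by 170 mm (y): box y -25 to +145 mm. Towards the knob a clear plastic cover roofs the chamber from box y -190 to -25; at the other end a 20 mm wide white lip roofs y +145 to +165.
- lamp_knob (a joint): angle of the lamp knob, rad: 0 = off, the end stop, fully anticlockwise seen from above; grows clockwise (up to 4.6). Starts between 0.5 and 1.4. Turns against light friction (0.03 N m) and stays where it is left.
- lamp_knob_grip (a point): on the knob's upright axis at the height to grip, 117 mm above the table, at x 0, y -246 mm of the box. The knob's grip is an upright bar 42 mm long, 14 mm thick, 94 to 124 mm above the table, over a disc of 44 mm diameter. The bar lies along the point's x axis: along the box's x axis at angle 0, turned q clockwise from it at angle q.
- paddle: loose paddle, 300 mm long, about 0.15 kg, level on the rests (underside 20 mm above the table), within 0.08 rad of the box's y axis, handle end under the clear cover. Origin: mid-length, underside; x towards the blade. Black handle 14 mm wide, 18 mm high, x -150 to +90 mm; steel blade 44 mm wide, 4 mm thick, x +80 to +150. Centre of mass near x +50: grip there, inside the opening.
- paddle_tip (a point): the end of the blade (paddle x +150 mm, 2 mm above its underside); same axes as the paddle.
- paddle_end (a point): the end of the handle (paddle x -150 mm, 9 mm above its underside); same axes as the paddle.
- pot: small clear capped pot, 44 mm across and 45 mm high, standing on the clear cover; bystander (origin: centre of its underside; leave it where it is).
- spray: white bottle, 68 mm across and 170 mm high, behind the box; bystander (origin: centre of its underside; leave it where it is).
- tube_rack: white rack 70 x 190 x 45 mm holding blue-capped sample tubes (92 mm high in all), behind the box; bystander (origin: centre of its underside; leave it where it is).
- bin: white open bin 190 x 260 x 130 mm with hand holes, holding tubes, far left; bystander (origin: centre of its underside; leave it where it is).
- cup: white plastic cup, 76 mm across and 90 mm high, right of the box; bystander (origin: centre of its underside; leave it where it is).
- jar: amber jar, 60 mm across and 80 mm high, right of the box; bystander (origin: centre of its underside; leave it where it is).

How it is judged (in metres and radians):
On the way, in this order (a step that is already met when the one before it is completed fails the run):
1. the lamp knob is at its off stop while the paddle still lies in the box (value of joint lamp_knob below 0.08 rad and distance of paddle from where it was at the start of the episode below 0.01 m), for 0.2 s.
2. the paddle stands diagonally through the opening: blade end above the cover, handle end still inside the box (value of joint lamp_knob below 0.08 rad and z of paddle_tip in the frame of decon_box above 0.09 m and z of paddle_end in the frame of decon_box below 0.075 m and y of paddle_end in the frame of decon_box between -0.19 and 0.145 m), for 0.05 s.
At the end, for the whole second after the job is handed in: The knob is within 0.08 rad of its off stop; the gripper's fingers hold the paddle (more than 2 N), both its ends are at least 100 mm above the table (20 mm above the cover), it touches neither the box nor any bystander and is still (under 0.03 m/s and 0.2 rad/s) (value of joint lamp_knob below 0.08 rad and height (world z) of each of paddle_tip, paddle_end above 0.1 m and contact force between paddle and the fingers above 2 N and contact force between paddle and decon_box below 0.05 N and linear speed of paddle below 0.03 m/s and angular speed of paddle below 0.2 rad/s and contact force between paddle and pot below 0.05 N and contact force between paddle and spray below 0.05 N and contact force between paddle and tube_rack below 0.05 N and contact force between paddle and bin below 0.05 N and contact force between paddle and cup below 0.05 N and contact force between paddle and jar below 0.05 N); the arm keeps its last pose, push and grip.
It fails at once if a bystander is moved by more than 30 mm (distance of any of pot, spray, tube_rack, bin, cup, jar from where it was at the start of the episode above 0.03 m).
It also fails if it takes over 48 s, if anything falls off the work surface, if the arm or the gripper's body presses on something with over 40 N, if the wrist force passes 120 N, or if a joint passes its speed limit or range.

ROBOT

A 6-joint arm with a two-finger parallel gripper is mounted at the origin on the work surface. World frame = base frame: x ahead of the robot, y to its left, z up, the work surface at z = 0. Lengths are in mm, angles in rad, forces in N, time in s.
With the tool pointing down it reaches from about 350 to 975 mm from the base axis. Payload 4.9 kg.
Tool frame: the origin (TCP) lies where the fingers leave the gripper's body, on its centre line; the fingertips stand 73 mm ahead of it and the grasp point (between the pads) lies 54 mm ahead of it; z points along the fingers, y is the line along which they close (so a half turn about z gives the same grasp; the last joint's range is limited). The gripper opens to 85 mm and grips with 20 to 120 N. Pads are 22 mm wide; open, the fingers measure 114 mm over their backs; the gripper's body (76 mm by 85 mm) begins 54 mm behind the grasp point. The pads swing forward as they close: fully open they stand 13 mm farther back than shut.
Start: joints at [0.99, 0.053, 1.613, -0, 1.476, -0.119], TCP at [278.463, 559.518, 303.904] pointing down, gripper open.
Joint ranges: [-3.01, 3.01], [-1.01, 2.22], [0.06, 2.58], [-1.02, 4.17], [0.09, 2.62], [-3.14, 3.14]. Speed limits (rad/s): [2.57, 2.57, 3.14, 3.14, 3.14, 3.14].

INTERFACE

Orientations are given as a unit quaternion [x, y, z, w].
In Python, from cell import status, viewer, env gives the robot as it stands.
- The arm moves only by the tool carry_out, never from a script. Its argument "deltas" is a list of rows, each a list of 7 numbers: the opening in per cent of the stroke, from 0 (shut) to 100 (fully open), then the shift along the tool's x, y, z in mm, then the turn, a rotation vector about the tool's x, y, z in degrees. In form: [[fingers, x, y, z, wx, wy, wz], ...]. A call has exactly 5 rows; each row is the pose to reach, as a shift and turn from the pose commanded when the call began, along the tool's axes at that moment; what a row does not reach only later rows make up. A row lasts 1/8 s, in which the tool goes at most 62.5 mm and 10.7 degrees, less where a joint would pass 70% of its speed; a pose out of reach is approached as far as the arm can. A call with a gripper value outside its range is refused whole. The fingers move at their own pace and stop on an object; the grip force is fixed at half the most. Time passes only in rows, so rows that repeat a pose let the fingers close, or fill a call up. It gives the time, the measured TCP pose, the force, the opening and the grip force at its end, in the units of the state.
- status.observe(): the state, without advancing time (a new reading comes with each control period).
- viewer.camera(name): name is "scene" or "top"; returns (picture, depth): 400x640x3 uint8, red, green, blue; 400x640 float32, mm along the optical axis (not along the pixel's ray), 0 where there is no reading.
- viewer.get_calibration(name): a dict with "fx", "fy", "cx", "cy" (pixels), "R" (3x3) and "t" (3): a world point X has camera coordinates R X + t. Camera axes: x right, y down, z forward; pixel columns grow to the right and rows downward; lengths in mm; the calibration is good to about 2 mm. A picture is of the moment at which its call begins. get_calibration takes no time and is no camera call.
- env.job_done(): hands the job in; it is judged then, once.
The state is a dict: "t": time; "joints": joint angles; "joint_vel": joint speeds; "joint_efforts": joint torques, N m; "tcp_pos": TCP position; "tcp_rot": TCP orientation; "ft_force": force on the tool from outside, world axes, zero at the start; "wrist_torque": the same for the moment, N m; "finger_gap": finger opening in mm; "finger_force": force on a finger pad.
Only numpy, scipy, OpenCV 4.12 (cv2) and the standard library are available. Lean on these libraries where they do the work, as an engineer would, in place of code of your own. Each camera call takes 0.05 s, during which the arm holds its last target. There are 200 camera calls.

## Working session

There is one attempt and no reset: what is moved stays moved. The work goes in short steps, Python scripts to look and compute and a tool call to move; the robot and the scene stay as the last step left them, time stands still between calls to the robot, and variables do not carry over. Pictures are saved under pics/ and viewed, at most 10 in all, crops included, and the job is handed in when it is done.

Besides the shell and the picture viewer there is one more tool, called in YAML: its name, and indented under it one key for each argument. carry_out: Moves the arm, as the interface text tells. Its arguments: {"type":"object","properties":{"deltas":{"type":"array"}},"required":["deltas"]}

```bash
mkdir -p pics; cat > h.py <<'E'
import numpy as np, cv2
from cell import status, viewer, env
def snap(n,tag):
    p,d=viewer.camera(n); cv2.imwrite(f'pics/{tag}.png',p[:,:,::-1]); np.savez(f'pics/{tag}.npz',p=p,d=d); return p,d
def ray(n,uv):
    c=viewer.get_calibration(n);R=np.array(c['R']);t=np.array(c['t'])
    uv=np.atleast_2d(uv).astype(float)
    v=np.c_[(uv[:,0]-c['cx'])/c['fx'],(uv[:,1]-c['cy'])/c['fy'],np.ones(len(uv))]
    return -R.T@t, v@R
def onplane(n,uv,z):
    o,v=ray(n,uv); return o+v*((z-o[2])/v[:,2])[:,None]
def deproj(n,uv,d):
    o,v=ray(n,uv); return o+v*np.asarray(d).reshape(-1,1)
E
python3 - <<'E'
from h import *
print(status.observe())
for n in('scene','top'):
    snap(n,n+'0'); c=viewer.get_calibration(n); R=np.array(c['R']); print(n,c['fx'],-R.T@np.array(c['t']),R.round(3).tolist())
E
```

```text
{'t': 0.0, 'joints': array([ 9.90025628e-01,  5.33844158e-02,  1.61430060e+00,  2.17011942e-05,
        1.47602341e+00, -1.18993530e-01]), 'joint_vel': array([-0.00132636, -0.00118039, -0.00123613, -0.00198858, -0.00063388,
        0.00095296]), 'joint_efforts': array([ 7.98690598e-04, -3.93691099e+01, -3.70173061e+01, -5.14209637e-05,
        6.86397718e-03,  2.39679474e-05]), 'tcp_pos': array([278.18938633, 559.13902877, 302.64184854]), 'tcp_rot': array([ 2.28843500e-01,  9.73462651e-01, -9.90087837e-04, -3.72775413e-04]), 'ft_force': array([ 0.14740873, -0.04146045, -0.80110083]), 'wrist_torque': array([0.02529143, 0.01446194, 0.02768719]), 'finger_force': 0.0, 'finger_gap': 85.48848939770723}
scene 515.6073673318167 [1100.86438437 -853.47157627 1262.55497977] [[0.851, 0.524, 0.014], [0.402, -0.635, -0.66], [-0.337, 0.567, -0.751]]
top 397.9826895742286 [ 483.17234321   59.50937362 1328.36631456] [[-0.008, -1.0, 0.015], [-0.999, 0.008, -0.053], [0.052, -0.016, -0.999]]
```

View pics/scene0.png

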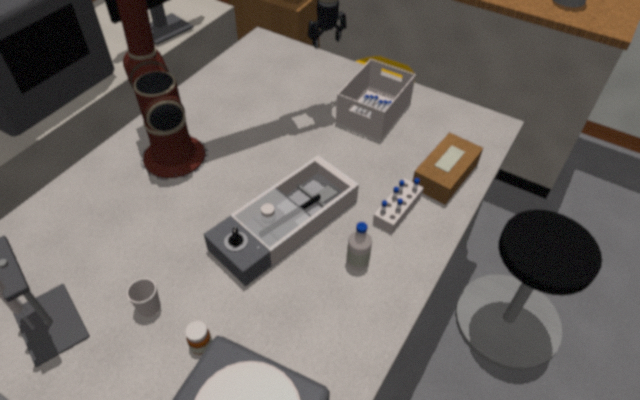

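View pics/top0.png

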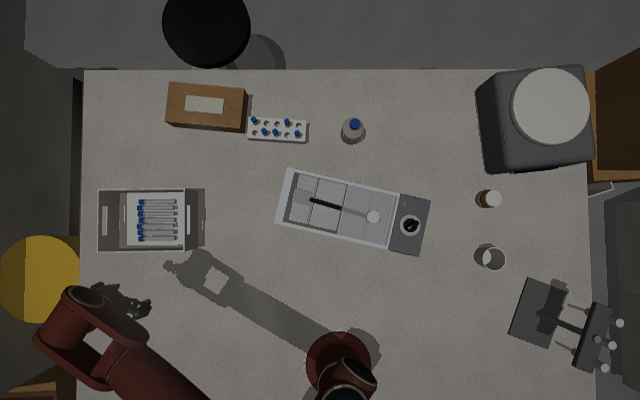

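The scene view shows the box with its knob at (235,238), pot at (267,210) and handle at about (312,198). In the top view the box spans (275..430,168..255), knob (410,225), pot (373,216) and black handle (310,200)-(342,208). I'll enlarge both.

```bash
python3 - <<'E'
from h import *
a=cv2.imread('pics/top0.png')[160:265,265:440]; b=cv2.imread('pics/scene0.png')[150:285,200:365]
a=cv2.resize(a,None,fx=4.5,fy=4.5,interpolation=cv2.INTER_CUBIC)[:, :788]
cv2.imwrite('pics/topc.png',a); cv2.imwrite('pics/scenec.png',cv2.resize(b,None,fx=4.4,fy=4.4,interpolation=cv2.INTER_CUBIC))
z=np.load('pics/top0.npz');d=z['d']
# top-level depth points: height map
uv=np.array([(u,v) for v in range(160,265) for u in range(265,440)]);P=deproj('top',uv,d[uv[:,1],uv[:,0]])
m=(P[:,2]>74)&(P[:,2]<90)&(P[:,0]>350)
q=P[m];print(len(q),np.median(q[:,2]))
print(cv2.minAreaRect(q[:,:2].astype(np.float32)))
m2=(P[:,2]>55);r=cv2.minAreaRect(P[m2][:,:2].astype(np.float32));print(r,cv2.boxPoints(r))
k=P[(P[:,2]>95)];print(len(k),k.round(0)[:60].tolist())
E
```

```text
5467 80.20210059551482
((500.0845642089844, -47.13084411621094), (466.6210632324219, 182.34422302246094), 76.27589416503906)
((499.8139343261719, -47.709320068359375), (468.013427734375, 182.6271209716797), 76.2077865600586) [[ 355.3457  -253.19955]
 [ 532.7071  -296.73813]
 [ 644.28217  157.78091]
 [ 466.92078  201.31949]]
330 [[483.0, 60.0, 1328.0], [483.0, 60.0, 1328.0], [483.0, 60.0, 1328.0], [483.0, 60.0, 1328.0], [483.0, 60.0, 1328.0], [483.0, 60.0, 1328.0], [483.0, 60.0, 1328.0], [483.0, 60.0, 1328.0], [483.0, 60.0, 1328.0], [483.0, 60.0, 1328.0], [483.0, 60.0, 1328.0], [483.0, 60.0, 1328.0], [483.0, 60.0, 1328.0], [483.0, 60.0, 1328.0], [483.0, 60.0, 1328.0], [483.0, 60.0, 1328.0], [483.0, 60.0, 1328.0], [483.0, 60.0, 1328.0], [483.0, 60.0, 1328.0], [483.0, 60.0, 1328.0], [483.0, 60.0, 1328.0], [483.0, 60.0, 1328.0], [483.0, 60.0, 1328.0], [483.0, 60.0, 1328.0], [483.0, 60.0, 1328.0], [483.0, 60.0, 1328.0], [483.0, 60.0, 1328.0], [483.0, 60.0, 1328.0], [483.0, 60.0, 1328.0], [483.0, 60.0, 1328.0], [483.0, 60.0, 1328.0], [483.0, 60.0, 1328.0], [483.0, 60.0, 1328.0], [483.0, 60.0, 1328.0], [483.0, 60.0, 1328.0], [483.0, 60.0, 1328.0], [483.0, 60.0, 1328.0], [503.0, -97.0, 98.0], [502.0, -98.0, 119.0], [502.0, -101.0, 120.0], [502.0, -103.0, 125.0], [502.0, -107.0, 121.0], [502.0, -109.0, 126.0], [502.0, -113.0, 121.0], [500.0, -94.0, 102.0], [483.0, 60.0, 1328.0], [499.0, -97.0, 126.0], [499.0, -100.0, 125.0], [499.0, -103.0, 126.0], [499.0, -106.0, 126.0], [499.0, -109.0, 127.0], [499.0, -112.0, 127.0], [499.0, -115.0, 124.0], [497.0, -88.0, 96.0], [497.0, -91.0, 99.0], [496.0, -91.0, 123.0], [496.0, -93.0, 129.0], [496.0, -97.0, 127.0], [496.0, -100.0, 127.0], [496.0, -104.0, 120.0]]
```

View pics/topc.png

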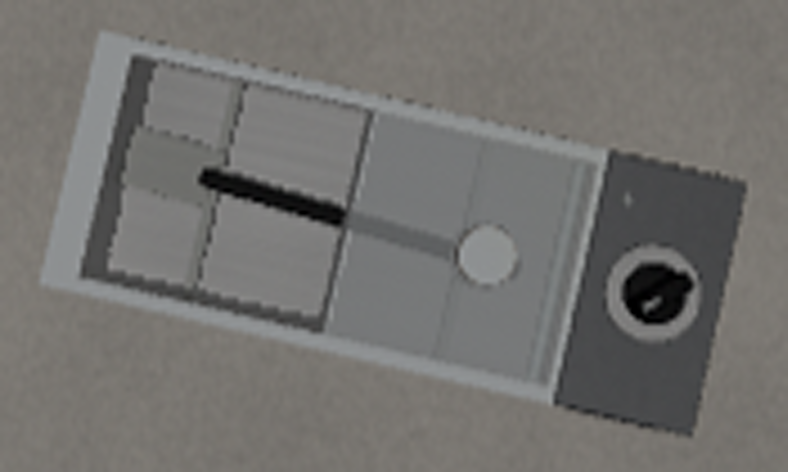

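View pics/scenec.png

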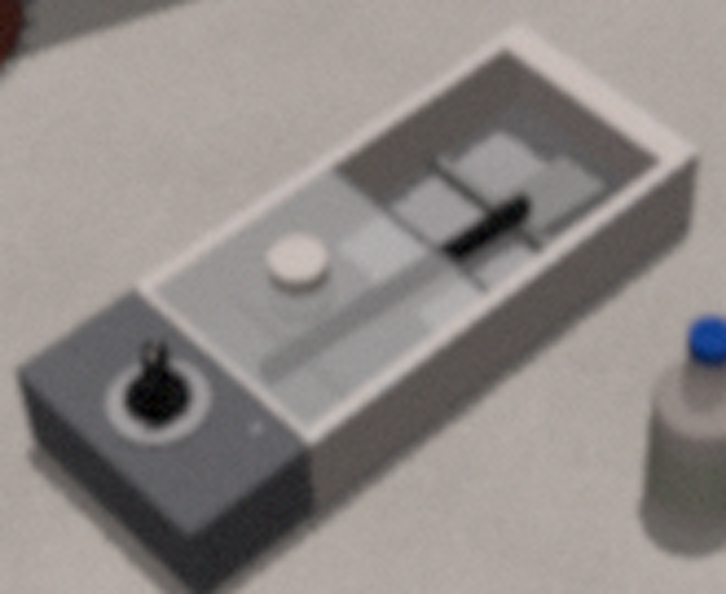

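The top crop shows the handle from crop (200,178) to (345,215), continuing under the cover to about (460,250). The blade is at (130..215,130..200), the pot at (487,255) and the knob at (655,292) with its bar pointing up-right. The scene crop agrees: the knob bar points at the camera's upper side and the handle's visible part is at (445,250)-(525,200).

```bash
cat >> h.py <<'E'
Y=np.array([.2384,.9712]);X=np.array([.9712,-.2384]);O=np.array([514.9,13.3])
def box(P): P=np.atleast_2d(P);return np.c_[(P[:,:2]-O)@X,(P[:,:2]-O)@Y,P[:,2]]
def wor(b): b=np.atleast_2d(b).astype(float);return np.c_[O+b[:,:1]*X+b[:,1:2]*Y,b[:,2]]
E
python3 - <<'E'
from h import *
def cloud(n):
    z=np.load(f'pics/{n}0.npz');d=z['d'];p=z['p'].astype(int);v,u=np.nonzero((d>0));uv=np.c_[u,v]
    return uv,box(deproj(n,uv,d[v,u])),p[v,u].sum(1)
for n in('top','scene'):
    uv,B,g=cloud(n)
    ins=(abs(B[:,0])<91)&(abs(B[:,1]+62)<235)
    t=B[ins&(abs(B[:,2]-80)<6)]
    w,_,a=cv2.minAreaRect(t[:,:2].astype(np.float32)); 
    print(n,'top box frame',t.min(0).round(1),t.max(0).round(1),w,_,a,np.median(t[:,2]))
    # knob
    k=B[ins&(B[:,2]>112)&(B[:,1]<-200)]
    c=k[:,:2].mean(0);e,V=np.linalg.eigh(np.cov((k[:,:2]-c).T));print(' knob',len(k),c.round(1),np.sqrt(e).round(1),V[:,1],np.median(k[:,2]), k.max(0)-k.min(0))
    # handle dark
    m=ins&(g<110)&(abs(B[:,0])<70)&(B[:,1]>-20)&(B[:,1]<140)
    Pn=box(onplane(n,uv[m],38)); L=cv2.minAreaRect(Pn[:,:2].astype(np.float32));
    c=np.median(Pn[:,:2],0);f=cv2.fitLine(Pn[:,:2].astype(np.float32),cv2.DIST_HUBER,0,.01,.01).ravel()
    print(' handle',m.sum(),L,f.round(3),'depthz',np.percentile(B[m][:,2],[10,50,90]).round(1),Pn[:,1].min(),Pn[:,1].max())
    s=ins&(B[:,2]>22)&(B[:,2]<45)&(abs(B[:,0])<60)&(B[:,1]>-150)&(B[:,1]<145)&(B[:,1]>0)
    b=B[s]; 
    for y in range(0,150,10):
        r=b[abs(b[:,1]-y)<5]
        if len(r): print('  ',y,len(r),r[:,0].min().round(),r[:,0].max().round(),np.median(r[:,2]).round(1))
E
```

```text
top top box frame [ -91.  -295.5   74. ] [ 91.  171.2  86. ] (0.04834747314453125, -62.22105407714844) (181.98643493652344, 466.64337158203125) 0.045428864657878876 80.1052494897981
 knob 66 [ 2.000e-01 -2.447e+02] [ 4. 12.] [-0.71244379  0.70172918] 123.81777399728321 [33.28933205 32.72689465 12.4126911 ]
 handle 117 ((5.306113243103027, 29.25570297241211), (97.5833740234375, 12.435468673706055), 86.63863372802734) [ 0.058  0.998  5.336 29.462] depthz [34.8 38.6 41. ] -19.743664493590664 77.7994751912741
   0 8 -2.0 12.0 38.1
   10 14 -1.0 13.0 38.6
   20 13 -1.0 12.0 37.8
   30 13 -1.0 13.0 37.5
   40 14 0.0 14.0 38.7
   50 11 1.0 11.0 38.7
   60 14 1.0 15.0 38.7
   70 34 -54.0 48.0 25.8
   80 33 -12.0 31.0 25.3
   90 35 -11.0 31.0 25.1
   100 31 -11.0 31.0 25.2
   110 29 -10.0 32.0 25.3
   120 32 -8.0 33.0 25.4
   130 37 -8.0 34.0 25.1
   140 18 -9.0 35.0 25.1
scene top box frame [ -91.  -296.3   74. ] [ 90.9 173.   86. ] (-0.07157135009765625, -61.62214660644531) (181.8574981689453, 469.2638854980469) 0.010552340187132359 79.9222949659329
 knob 78 [   1.7 -247.2] [ 4.3 12.4] [-0.68884695  0.72490681] 122.76849443542312 [37.65396487 33.521178   15.47432178]
 handle 69 ((11.512887954711914, 37.531612396240234), (65.6065902709961, 14.487841606140137), 85.60711669921875) [ 0.043  0.999 12.014 37.233] depthz [26.1 34.9 39.6] 4.694707803584103 70.5189707635621
   0 5 -6.0 9.0 35.2
   10 18 -3.0 13.0 35.7
   20 15 -6.0 11.0 33.5
   30 18 -3.0 13.0 36.2
   40 14 1.0 14.0 38.4
   50 18 -2.0 13.0 34.8
   60 21 -57.0 40.0 35.9
   70 38 -50.0 38.0 24.8
   80 25 -12.0 29.0 25.3
   90 20 -15.0 32.0 24.9
   100 28 -14.0 29.0 25.6
   110 27 -14.0 28.0 24.2
   120 24 -11.0 31.0 25.0
   130 26 -10.0 34.0 25.6
   140 15 -13.0 29.0 25.0
```

Measured so far: the knob bar is at about 45° and sits at (456,-226). The paddle axis in the box frame is x ≈ 5.3+0.058(y-29.5). Handle tops are at about 38 mm, and the handle/blade joint is at y ≈ 78. Next, a planner helper, then I start moving.

```bash
cat >> h.py <<'E'
from scipy.spatial.transform import Rotation as Ro, Slerp
def tool(phi,tilt=0):
    p=np.radians(phi);y=np.array([np.cos(p),np.sin(p),0]);z=np.array([0,0,-1.])
    return Ro.from_matrix(np.c_[np.cross(y,z),y,z])*Ro.from_euler('y',tilt,degrees=True)
def plan(p,phi,tilt=0,grasp=True,fr=(.2,.4,.6,.8,1)):
    """p: world grasp point target -> deltas in tool axes from the measured pose, rows at fractions fr"""
    s=status.observe();T=tool(phi,tilt);p=np.array(p,float)-(54*T.as_matrix()[:,2] if grasp else 0)
    R0=Ro.from_quat(s['tcp_rot']);d=R0.inv().apply(p-s['tcp_pos']);r=(R0.inv()*T).as_rotvec(degrees=True)
    print('tcp',s['tcp_pos'].round(1),'->',p.round(1),'d',d.round(1),'r',r.round(2),'t',round(s['t'],2),'j',s['joints'].round(2),'gap',round(s['finger_gap'],1),'F',s['ft_force'].round(1))
    for f in fr: print([*(d*f).round(1),*(r*f).round(1)])
E
python3 - <<'E'
from h import *
print('knob',wor([0,-246,117]),'pot',box(onplane('top',[[265+487/4.5,160+255/4.5]],125)))
plan([480,180,270],50)
E
```

```text
knob [[ 456.2536 -225.6152  117.    ]] pot [[  -3.42603085 -124.08684467  125.        ]]
tcp [278.2 559.2 302.8] -> [480. 180. 324.] d [-349.6 -249.6  -20.8] r [-0.11  0.   13.54] t 0.1 j [ 0.99  0.05  1.61 -0.    1.48 -0.12] gap 85.9 F [-1.1  0.1 -0.3]
[np.float64(-69.9), np.float64(-49.9), np.float64(-4.2), np.float64(-0.0), np.float64(0.0), np.float64(2.7)]
[np.float64(-139.8), np.float64(-99.8), np.float64(-8.3), np.float64(-0.0), np.float64(0.0), np.float64(5.4)]
[np.float64(-209.7), np.float64(-149.8), np.float64(-12.5), np.float64(-0.1), np.float64(0.0), np.float64(8.1)]
[np.float64(-279.7), np.float64(-199.7), np.float64(-16.7), np.float64(-0.1), np.float64(0.0), np.float64(10.8)]
[np.float64(-349.6), np.float64(-249.6), np.float64(-20.8), np.float64(-0.1), np.float64(0.0), np.float64(13.5)]
```

carry_out:
  deltas:
    - [100,-48,-34,-3,0,0,2]
    - [100,-96,-68,-6,0,0,4]
    - [100,-144,-102,-9,0,0,6]
    - [100,-192,-136,-12,0,0,8]
    - [100,-240,-170,-15,0,0,10]

```text
t: 0.72
tcp_pos: [417.9, 298.6, 318.6]
tcp_rot: [0.313, 0.95, -0.0, -0.0]
ft_force: [0.8, 1.7, -0.1]
finger_gap: 85.3
finger_force: 0.0
```

```bash
python3 - <<'E'
from h import *
plan([470,-30,210],40)
E
```

```text
tcp [417.9 298.6 318.6] -> [470. -30. 264.] d [-237.3 -233.1   54.6] r [-0.02 -0.   13.49] t 0.72 j [ 0.48 -0.23  1.85 -0.    1.52 -0.46] gap 85.3 F [ 0.8  1.7 -0.1]
[np.float64(-47.5), np.float64(-46.6), np.float64(10.9), np.float64(-0.0), np.float64(-0.0), np.float64(2.7)]
[np.float64(-94.9), np.float64(-93.2), np.float64(21.8), np.float64(-0.0), np.float64(-0.0), np.float64(5.4)]
[np.float64(-142.4), np.float64(-139.9), np.float64(32.8), np.float64(-0.0), np.float64(-0.0), np.float64(8.1)]
[np.float64(-189.9), np.float64(-186.5), np.float64(43.7), np.float64(-0.0), np.float64(-0.0), np.float64(10.8)]
[np.float64(-237.3), np.float64(-233.1), np.float64(54.6), np.float64(-0.0), np.float64(-0.0), np.float64(13.5)]
```

carry_out:
  deltas:
    - [100,-42,-42,10,0,0,2.5]
    - [100,-84,-84,20,0,0,5]
    - [100,-126,-126,30,0,0,7.5]
    - [100,-168,-168,40,0,0,10]
    - [100,-210,-210,50,0,0,13]

```text
t: 1.35
tcp_pos: [461.4, 4.9, 268.3]
tcp_rot: [0.419, 0.908, 0.0, 0.0]
ft_force: [1.0, 0.7, 1.0]
finger_gap: 85.7
finger_force: 0.0
```

```bash
python3 - <<'E'
from h import *
plan([456.3,-225.6,175],31.2)
E
```

```text
tcp [461.4   4.9 268.3] -> [ 456.3 -225.6  229. ] d [-172.1 -153.4   39.3] r [0.01 0.   9.25] t 1.35 j [-0.15 -0.33  2.02  0.    1.45 -0.86] gap 85.7 F [1.  0.7 1. ]
[np.float64(-34.4), np.float64(-30.7), np.float64(7.9), np.float64(0.0), np.float64(0.0), np.float64(1.8)]
[np.float64(-68.8), np.float64(-61.4), np.float64(15.7), np.float64(0.0), np.float64(0.0), np.float64(3.7)]
[np.float64(-103.3), np.float64(-92.0), np.float64(23.6), np.float64(0.0), np.float64(0.0), np.float64(5.5)]
[np.float64(-137.7), np.float64(-122.7), np.float64(31.5), np.float64(0.0), np.float64(0.0), np.float64(7.4)]
[np.float64(-172.1), np.float64(-153.4), np.float64(39.3), np.float64(0.0), np.float64(0.0), np.float64(9.2)]
```

carry_out:
  deltas:
    - [60,-44,-39,10,0,0,2.3]
    - [60,-88,-78,20,0,0,4.6]
    - [60,-132,-117,30,0,0,7]
    - [60,-172,-153,39,0,0,9.2]
    - [60,-172,-153,39,0,0,9.2]

```text
t: 1.98
tcp_pos: [456.2, -226.1, 228.6]
tcp_rot: [0.492, 0.871, -0.0, -0.001]
ft_force: [-0.0, 0.1, 0.4]
finger_gap: 51.0
finger_force: 0.0
```

```bash
python3 - <<'E'
from h import *
plan([456.3,-225.6,119],31.2)
E
```

```text
tcp [ 456.2 -226.1  228.6] -> [ 456.3 -225.6  173. ] d [ 0.3  0.5 55.6] r [-0.08 -0.11 -0.15] t 1.98 j [-0.61 -0.17  1.95 -0.    1.36 -1.15] gap 51.0 F [-0.   0.1  0.4]
[np.float64(0.1), np.float64(0.1), np.float64(11.1), np.float64(-0.0), np.float64(-0.0), np.float64(-0.0)]
[np.float64(0.1), np.float64(0.2), np.float64(22.2), np.float64(-0.0), np.float64(-0.0), np.float64(-0.1)]
[np.float64(0.2), np.float64(0.3), np.float64(33.3), np.float64(-0.0), np.float64(-0.1), np.float64(-0.1)]
[np.float64(0.2), np.float64(0.4), np.float64(44.5), np.float64(-0.1), np.float64(-0.1), np.float64(-0.1)]
[np.float64(0.3), np.float64(0.5), np.float64(55.6), np.float64(-0.1), np.float64(-0.1), np.float64(-0.2)]
```

carry_out:
  deltas:
    - [60,0,0,18,0,0,0]
    - [60,0,0,36,0,0,0]
    - [60,0.3,0.5,55,0,0,0]
    - [60,0.3,0.5,55,0,0,0]
    - [10,0.3,0.5,55,0,0,0]

```text
t: 2.6
tcp_pos: [457.7, -222.7, 175.0]
tcp_rot: [0.49, 0.872, -0.0, 0.0]
ft_force: [0.6, -0.2, 0.1]
finger_gap: 34.2
finger_force: 0.0
```

carry_out:
  deltas:
    - [0,0,0,0,0,0,0]
    - [0,0,0,0,0,0,0]
    - [0,0,0,0,0,0,0]
    - [0,0,0,0,0,0,0]
    - [0,0,0,0,0,0,0]

```text
t: 3.22
tcp_pos: [455.7, -224.7, 176.2]
tcp_rot: [0.49, 0.872, -0.003, -0.002]
ft_force: [-13.1, -4.6, 6.5]
finger_gap: 12.6
finger_force: 59.8
```

```bash
python3 - <<'E'
from h import *
plan([456.3,-225.6,119],76.2)
print(status.observe()['finger_force'])
E
```

```text
tcp [ 455.7 -224.7  176.2] -> [ 456.3 -225.6  173. ] d [-1.1  0.1  3.2] r [ -0.4   -0.16 -44.85] t 3.23 j [-0.6  -0.11  2.   -0.01  1.26 -1.15] gap 12.6 F [-13.1  -4.6   6.5]
[np.float64(-0.2), np.float64(0.0), np.float64(0.6), np.float64(-0.1), np.float64(-0.0), np.float64(-9.0)]
[np.float64(-0.5), np.float64(0.0), np.float64(1.3), np.float64(-0.2), np.float64(-0.1), np.float64(-17.9)]
[np.float64(-0.7), np.float64(0.0), np.float64(1.9), np.float64(-0.2), np.float64(-0.1), np.float64(-26.9)]
[np.float64(-0.9), np.float64(0.0), np.float64(2.6), np.float64(-0.3), np.float64(-0.1), np.float64(-35.9)]
[np.float64(-1.1), np.float64(0.1), np.float64(3.2), np.float64(-0.4), np.float64(-0.2), np.float64(-44.8)]
59.82771456241608
```

carry_out:
  deltas:
    - [0,0,0,0,0,0,-9]
    - [0,0,0,0,0,0,-18]
    - [0,0,0,0,0,0,-27]
    - [0,0,0,0,0,0,-36]
    - [0,0,0,0,0,0,-44]

```text
t: 3.85
tcp_pos: [455.8, -224.4, 176.2]
tcp_rot: [0.125, 0.992, -0.002, -0.003]
ft_force: [-11.5, -2.9, 7.4]
finger_gap: 12.5
finger_force: 59.9
```

carry_out:
  deltas:
    - [0,0,0,0,0,0,0]
    - [0,0,0,0,0,0,-1]
    - [0,0,0,0,0,0,-2]
    - [0,0,0,0,0,0,-2]
    - [0,0,0,0,0,0,-2]

```text
t: 4.47
tcp_pos: [455.8, -224.4, 176.2]
tcp_rot: [0.111, 0.994, -0.002, -0.003]
ft_force: [-12.1, -2.7, 6.1]
finger_gap: 12.9
finger_force: 60.3
```

```bash
python3 - <<'E'
from h import *
plan([456.3,-225.6,119],76.2)
s=status.observe();print(s['finger_force'],s['wrist_torque'])
E
```

```text
tcp [ 455.8 -224.4  176.2] -> [ 456.3 -225.6  173. ] d [-0.8 -1.1  3.2] r [-0.23 -0.27  1.02] t 4.47 j [-0.6  -0.11  2.   -0.01  1.26 -1.95] gap 12.9 F [-12.1  -2.7   6.1]
[np.float64(-0.2), np.float64(-0.2), np.float64(0.6), np.float64(-0.0), np.float64(-0.1), np.float64(0.2)]
[np.float64(-0.3), np.float64(-0.4), np.float64(1.3), np.float64(-0.1), np.float64(-0.1), np.float64(0.4)]
[np.float64(-0.5), np.float64(-0.6), np.float64(1.9), np.float64(-0.1), np.float64(-0.2), np.float64(0.6)]
[np.float64(-0.6), np.float64(-0.8), np.float64(2.6), np.float64(-0.2), np.float64(-0.2), np.float64(0.8)]
[np.float64(-0.8), np.float64(-1.1), np.float64(3.2), np.float64(-0.2), np.float64(-0.3), np.float64(1.0)]
60.27197241783142 [-0.5251079   1.87435045 -0.65557514]
```

carry_out:
  deltas:
    - [0,0,0,0,0,0,-1]
    - [0,0,0,0,0,0,-2]
    - [0,0,0,0,0,0,-3]
    - [0,0,0,0,0,0,-3]
    - [0,0,0,0,0,0,-3]

```text
t: 5.1
tcp_pos: [455.8, -224.4, 176.2]
tcp_rot: [0.087, 0.996, -0.001, -0.003]
ft_force: [-10.9, -3.0, 5.8]
finger_gap: 12.5
finger_force: 74.9
```

```bash
python3 - <<'E'
from h import *
plan([456.3,-225.6,119],76.2,fr=[1])
s=status.observe();print(s['finger_force'],s['wrist_torque'])
E
```

```text
tcp [ 455.8 -224.4  176.2] -> [ 456.3 -225.6  173. ] d [-0.8 -1.   3.2] r [-0.17 -0.27  3.81] t 5.1 j [-0.6  -0.11  2.   -0.    1.26 -2.  ] gap 12.5 F [-10.9  -3.    5.8]
[np.float64(-0.8), np.float64(-1.0), np.float64(3.2), np.float64(-0.2), np.float64(-0.3), np.float64(3.8)]
74.92993762716651 [-0.50863194  1.95274751 -1.79646409]
```

The torque rises (−0.66 to −1.8 N m), so the knob is at the stop. Unwind a little, open, and rise.

carry_out:
  deltas:
    - [0,0,0,0,0,0,3.5]
    - [60,0,0,0,0,0,3.5]
    - [60,0,0,0,0,0,3.5]
    - [60,0,0,0,0,0,3.5]
    - [60,0,0,0,0,0,3.5]

```text
t: 5.72
tcp_pos: [457.7, -222.8, 175.0]
tcp_rot: [0.114, 0.993, -0.0, 0.0]
ft_force: [1.4, 0.1, -0.3]
finger_gap: 51.4
finger_force: 0.0
```

carry_out:
  deltas:
    - [60,0,0,-20,0,0,0]
    - [60,0,0,-60,0,0,0]
    - [60,0,0,-100,0,0,0]
    - [100,-50,0,-130,0,0,5]
    - [100,-100,0,-130,0,0,10]

```text
t: 6.35
tcp_pos: [557.2, -246.5, 309.6]
tcp_rot: [0.202, 0.979, -0.001, 0.004]
ft_force: [-0.1, -0.4, -0.1]
finger_gap: 84.3
finger_force: 0.0
```

```bash
python3 - <<'E'
from h import *
g=wor([5.8,38,33])[0];print(g)
plan([g[0],g[1],200],-17.1,fr=[1])
E
```

```text
[529.59216  48.82288  33.     ]
tcp [ 557.2 -246.5  309.6] -> [529.6  48.8 254. ] d [142.7 260.4  54.2] r [ 0.28  0.41 83.77] t 6.35 j [-0.54  0.01  1.65 -0.    1.48 -1.7 ] gap 84.3 F [-0.1 -0.4 -0.1]
[np.float64(142.7), np.float64(260.4), np.float64(54.2), np.float64(0.3), np.float64(0.4), np.float64(83.8)]
```

carry_out:
  deltas:
    - [100,26,47,5,0,0,10]
    - [100,52,94,10,0,0,20]
    - [100,78,141,20,0,0,30]
    - [100,104,188,30,0,0,40]
    - [100,130,235,40,0,0,50]

```text
t: 6.98
tcp_pos: [527.4, 23.3, 264.7]
tcp_rot: [0.598, 0.801, 0.0, 0.0]
ft_force: [-0.1, 0.1, -0.8]
finger_gap: 85.5
finger_force: 0.0
```

```bash
python3 - <<'E'
from h import *
plan([529.6,48.8,180],-17.1,fr=[1])
E
```

```text
tcp [527.4  23.3 264.7] -> [529.6  48.8 234. ] d [23.9  9.4 30.7] r [ 3.000e-02 -1.000e-02  3.362e+01] t 6.97 j [-0.1  -0.15  1.88  0.    1.42 -0.39] gap 85.5 F [-0.1  0.1 -0.8]
[np.float64(23.9), np.float64(9.4), np.float64(30.7), np.float64(0.0), np.float64(-0.0), np.float64(33.6)]
```

carry_out:
  deltas:
    - [80,7,3,8,0,0,9]
    - [80,14,6,16,0,0,18]
    - [80,21,8,24,0,0,27]
    - [80,24,9,30,0,0,33]
    - [80,24,9,30,0,0,33]

```text
t: 7.6
tcp_pos: [529.1, 47.4, 234.2]
tcp_rot: [0.799, 0.601, -0.001, -0.0]
ft_force: [-0.1, 1.1, -0.0]
finger_gap: 68.3
finger_force: 0.0
```

```bash
python3 - <<'E'
from h import *
plan([529.6,48.8,34],-17.1,fr=[1])
# knob check from both views
for n in('top','scene'):
    p,d=snap(n,n+'1');v,u=np.nonzero(d>0);B=box(deproj(n,np.c_[u,v],d[v,u]))
    k=B[(B[:,2]>112)&(B[:,2]<132)&(abs(B[:,0])<35)&(abs(B[:,1]+246)<35)]
    if len(k)>10:
        e,V=np.linalg.eigh(np.cov(k[:,:2].T));a=V[:,1];print(n,len(k),np.sqrt(e),np.degrees(np.arctan2(-a[1],a[0])))
    bx=(abs(B[:,0])<20)&(B[:,1]>0)&(B[:,1]<90)&(B[:,2]<45)&(p[v,u].astype(int).sum(1)<110)
    print(n,bx.sum(),B[bx][:,:2].min(0) if bx.any() else '',B[bx][:,:2].max(0) if bx.any() else '')
E
```

```text
tcp [529.1  47.4 234.2] -> [529.6  48.8  88. ] d [  1.5   0.3 146.2] r [-0.08  0.02  1.05] t 7.6 j [-0.05 -0.12  1.9   0.    1.36  0.23] gap 68.3 F [-0.1  1.1 -0. ]
[np.float64(1.5), np.float64(0.3), np.float64(146.2), np.float64(-0.1), np.float64(0.0), np.float64(1.1)]
top 69 [ 4.23371411 11.96661743] -179.51895537765446
top 0  
scene 78 [ 4.40823215 12.58660833] 178.61130957565516
scene 66 [2.01376641 3.48805943] [13.35388715 72.61287876]
```

carry_out:
  deltas:
    - [80,1.5,0,35,0,0,1]
    - [80,1.5,0,70,0,0,1]
    - [80,1.5,0,105,0,0,1]
    - [80,1.5,0,130,0,0,1]
    - [80,1.5,0.3,145,0,0,1]

```text
t: 8.32
tcp_pos: [529.8, 48.3, 88.8]
tcp_rot: [0.804, 0.594, -0.0, -0.0]
ft_force: [0.6, 0.5, -0.6]
finger_gap: 68.4
finger_force: 0.0
```

```bash
python3 - <<'E'
from h import *
plan([529.6,48.8,34],-17.1,fr=[1])
snap('scene','scene2')
b=cv2.imread('pics/scene2.png')[130:285,200:400];cv2.imwrite('pics/s2c.png',cv2.resize(b,None,fx=3.8,fy=3.8,interpolation=cv2.INTER_CUBIC))
E
```

```text
tcp [529.8  48.3  88.8] -> [529.6  48.8  88. ] d [ 0.5 -0.4  0.8] r [-0.07  0.02 -0.02] t 8.32 j [-0.05  0.07  1.98 -0.    1.09  0.25] gap 68.4 F [ 0.6  0.5 -0.6]
[np.float64(0.5), np.float64(-0.4), np.float64(0.8), np.float64(-0.1), np.float64(0.0), np.float64(-0.0)]
```

View pics/s2c.png

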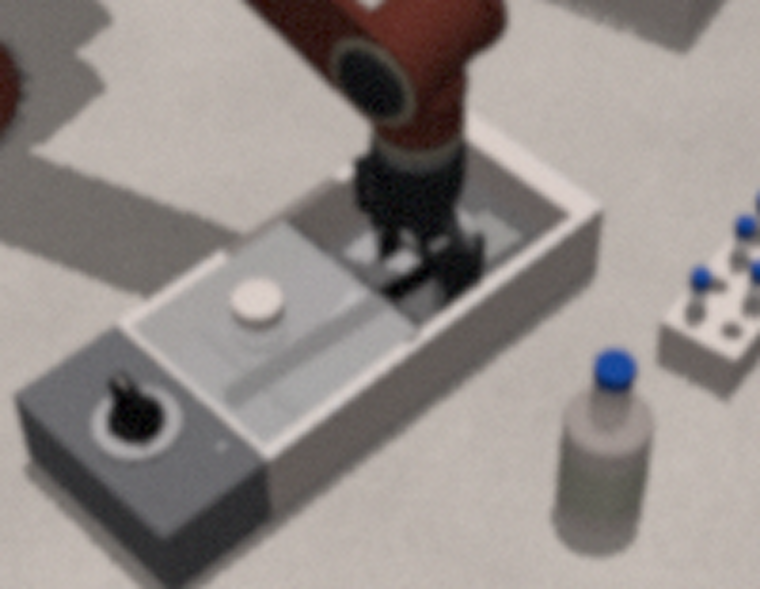

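The gripper straddles the handle at crop (410,275), the pot is in place at (257,300), and the knob bar lies along box x at (130,400). Close.

carry_out:
  deltas:
    - [0,0,0,0.5,0,0,0]
    - [0,0,0,0.5,0,0,0]
    - [0,0,0,0.5,0,0,0]
    - [0,0,0,0.5,0,0,0]
    - [0,0,0,0.5,0,0,0]

```text
t: 9.0
tcp_pos: [531.0, 48.4, 90.8]
tcp_rot: [0.805, 0.594, 0.001, 0.001]
ft_force: [-2.2, 0.7, 5.6]
finger_gap: 12.6
finger_force: 61.4
```

carry_out:
  deltas:
    - [0,0,0,0,0,0,0]
    - [0,0,0,0,0,0,0]
    - [0,0,0,-1,0,0,0]
    - [0,-1,0,-3,0,0,0]
    - [0,-2,0,-5,0,0,0]

```text
t: 9.62
tcp_pos: [528.9, 46.4, 93.8]
tcp_rot: [0.805, 0.594, -0.001, -0.0]
ft_force: [-0.8, 0.2, -1.8]
finger_gap: 12.7
finger_force: 60.4
```

```bash
python3 - <<'E'
from h import *
s=status.observe();print(s['finger_force'],s['wrist_torque'],s['ft_force'])
# (paddle-y in box approx, handle-centre z, tilt); grasp sits ~5 above the handle centre
for y,z,t in((32,45,4),(30,60,9),(34,77,15)):
    w=wor([5.3+.058*(y-29.5),y,0])[0];plan([w[0],w[1],z+5],-17.1,t,fr=[1])
E
```

```text
60.43394207954407 [0.03325064 0.0647021  0.02544771] [-0.81229959  0.16440046 -1.83116047]
tcp [528.9  46.4  93.8] -> [526.7  39.5 103.9] d [ -7.3  -0.1 -10. ] r [-0.07  4.02 -0.06] t 9.62 j [-0.05  0.06  1.98 -0.    1.1   0.25] gap 12.7 F [-0.8  0.2 -1.8]
[np.float64(-7.3), np.float64(-0.1), np.float64(-10.0), np.float64(-0.1), np.float64(4.0), np.float64(-0.1)]
tcp [528.9  46.4  93.8] -> [524.7  33.1 118.3] d [-14.   -0.1 -24.5] r [-0.07  9.02 -0.06] t 9.62 j [-0.05  0.06  1.98 -0.    1.1   0.25] gap 12.7 F [-0.8  0.2 -1.8]
[np.float64(-14.0), np.float64(-0.1), np.float64(-24.5), np.float64(-0.1), np.float64(9.0), np.float64(-0.1)]
tcp [528.9  46.4  93.8] -> [524.3  31.6 134.2] d [-15.5  -0.1 -40.3] r [-0.06 15.02 -0.07] t 9.62 j [-0.05  0.06  1.98 -0.    1.1   0.25] gap 12.7 F [-0.8  0.2 -1.8]
[np.float64(-15.5), np.float64(-0.1), np.float64(-40.3), np.float64(-0.1), np.float64(15.0), np.float64(-0.1)]
```

carry_out:
  deltas:
    - [0,-4,0,-5,0,2,0]
    - [0,-8,0,-11,0,4.2,0]
    - [0,-12,0,-18,0,6.6,0]
    - [0,-14,0,-25,0,9,0]
    - [0,-14,0,-25,0,9,0]

```text
t: 10.25
tcp_pos: [525.4, 32.5, 119.7]
tcp_rot: [0.803, 0.591, 0.063, -0.046]
ft_force: [0.1, -0.4, -0.8]
finger_gap: 12.6
finger_force: 60.4
```

```bash
python3 - <<'E'
from h import *
s=status.observe();print(s['finger_force'],s['wrist_torque'],s['ft_force'])
for y,z,t in((34,75,15),(45,79,16)):
    w=wor([5.3+.058*(y-29.5),y,0])[0];plan([w[0],w[1],z+5],-17.1,t,fr=[1])
E
```

```text
60.40973782539368 [-0.11458171  0.03552989 -0.00890154] [ 0.06454284 -0.43068606 -0.76324523]
tcp [525.4  32.5 119.7] -> [524.3  31.6 132.2] d [  0.8  -0.8 -12.5] r [ 0.06  6.03 -0.11] t 10.25 j [-0.14 -0.01  2.01  0.17  1.12  0.09] gap 12.6 F [ 0.1 -0.4 -0.8]
[np.float64(0.8), np.float64(-0.8), np.float64(-12.5), np.float64(0.1), np.float64(6.0), np.float64(-0.1)]
tcp [525.4  32.5 119.7] -> [527.3  41.3 135.9] d [ 11.3  -0.8 -14.7] r [ 0.06  7.03 -0.11] t 10.25 j [-0.14 -0.01  2.01  0.17  1.12  0.09] gap 12.6 F [ 0.1 -0.4 -0.8]
[np.float64(11.3), np.float64(-0.8), np.float64(-14.7), np.float64(0.1), np.float64(7.0), np.float64(-0.1)]
```

carry_out:
  deltas:
    - [0,0,0,-3,0,2,0]
    - [0,0,0,-6,0,4,0]
    - [0,0,0,-10,0,5,0]
    - [0,1,0,-12.5,0,6,0]
    - [0,1,0,-12.5,0,6,0]

```text
t: 10.88
tcp_pos: [525.2, 32.2, 132.0]
tcp_rot: [0.798, 0.589, 0.105, -0.077]
ft_force: [-1.0, 0.2, -1.6]
finger_gap: 12.7
finger_force: 60.4
```

```bash
python3 - <<'E'
from h import *
s=status.observe();print(s['finger_force'],s['wrist_torque'],s['ft_force'])
snap('scene','scene3')
b=cv2.imread('pics/scene3.png')[130:285,200:400];cv2.imwrite('pics/s3c.png',cv2.resize(b,None,fx=3.8,fy=3.8,interpolation=cv2.INTER_CUBIC))
for k in (25,60,100,140,175):
    y=34+k*.966;z=75+k*.2588
    w=wor([5.3+.058*(y-29.5),y,0])[0];plan([w[0],w[1],z+5],-17.1,15,fr=[1])
E
```

```text
60.425899028778076 [-0.23112814  0.08505522 -0.02001932] [-0.99046954  0.21241705 -1.62774581]
tcp [525.1  32.3 131.9] -> [531.4  54.8 138.6] d [24.3 -0.6 -0.5] r [ 0.01  0.01 -0.06] t 10.93 j [-0.18 -0.04  2.02  0.29  1.14 -0.  ] gap 13.0 F [-0.6  0.7 -2. ]
[np.float64(24.3), np.float64(-0.6), np.float64(-0.5), np.float64(0.0), np.float64(0.0), np.float64(-0.1)]
tcp [525.1  32.3 131.9] -> [541.4  87.1 147.7] d [59.4 -0.6 -0.5] r [ 0.01  0.01 -0.06] t 10.93 j [-0.18 -0.04  2.02  0.29  1.14 -0.  ] gap 13.0 F [-0.6  0.7 -2. ]
[np.float64(59.4), np.float64(-0.6), np.float64(-0.5), np.float64(0.0), np.float64(0.0), np.float64(-0.1)]
tcp [525.1  32.3 131.9] -> [552.8 124.1 158. ] d [99.4 -0.7 -0.5] r [ 0.01  0.01 -0.06] t 10.93 j [-0.18 -0.04  2.02  0.29  1.14 -0.  ] gap 13.0 F [-0.6  0.7 -2. ]
[np.float64(99.4), np.float64(-0.7), np.float64(-0.5), np.float64(0.0), np.float64(0.0), np.float64(-0.1)]
tcp [525.1  32.3 131.9] -> [564.2 161.1 168.4] d [139.5  -0.7  -0.5] r [ 0.01  0.01 -0.06] t 10.93 j [-0.18 -0.04  2.02  0.29  1.14 -0.  ] gap 13.0 F [-0.6  0.7 -2. ]
[np.float64(139.5), np.float64(-0.7), np.float64(-0.5), np.float64(0.0), np.float64(0.0), np.float64(-0.1)]
tcp [525.1  32.3 131.9] -> [574.1 193.5 177.4] d [174.6  -0.7  -0.4] r [ 0.01  0.01 -0.06] t 10.93 j [-0.18 -0.04  2.02  0.29  1.14 -0.  ] gap 13.0 F [-0.6  0.7 -2. ]
[np.float64(174.6), np.float64(-0.7), np.float64(-0.4), np.float64(0.0), np.float64(0.0), np.float64(-0.1)]
```

View pics/s3c.png

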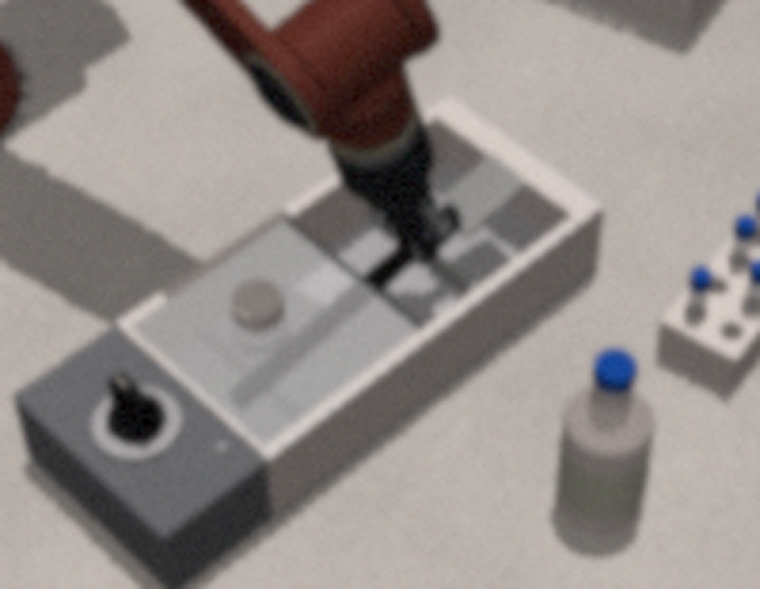

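The blade has risen (light strip to crop (500,170)), the handle still runs under the cover to (240,395), and the wrist torque shows no contact. Slide along the paddle axis.

carry_out:
  deltas:
    - [0,10,0,0,0,0,0]
    - [0,22,0,0,0,0,0]
    - [0,36,0,0,0,0,0]
    - [0,50,0,0,0,0,0]
    - [0,60,0,0,0,0,0]

```text
t: 11.55
tcp_pos: [542.6, 88.8, 147.9]
tcp_rot: [0.798, 0.589, 0.105, -0.077]
ft_force: [1.3, -0.9, -1.1]
finger_gap: 12.4
finger_force: 60.4
```

```bash
python3 - <<'E'
from h import *
s=status.observe();print(s['finger_force'],s['wrist_torque'],s['ft_force'])
y,z=34+115*.966,75+115*.2588+2
w=wor([5.3+.058*(y-29.5),y,0])[0];plan([w[0],w[1],z+5],-17.1,16.5,fr=[1])
p,d=snap('top','top4');p,d=snap('scene','scene4')
v,u=np.nonzero(d>0);B=box(deproj('scene',np.c_[u,v],d[v,u]))
for y in range(100,215,10):
    r=B[(abs(B[:,1]-y)<5)&(abs(B[:,0]-12)<28)&(B[:,2]>84)]
    if len(r)>2: print(y,len(r),r[:,0].min().round(),r[:,0].max().round(),np.median(r[:,2]).round(1))
E
```

```text
60.42622089385986 [-0.23752424  0.02672434  0.02355353] [ 1.27932575 -0.85926448 -1.14242835]
tcp [542.6  88.8 147.9] -> [556.6 136.7 163.5] d [52.3 -0.6 -2.2] r [ 0.03  1.49 -0.  ] t 11.55 j [-0.07 -0.02  1.97  0.28  1.14  0.12] gap 12.4 F [ 1.3 -0.9 -1.1]
[np.float64(52.3), np.float64(-0.6), np.float64(-2.2), np.float64(0.0), np.float64(1.5), np.float64(-0.0)]
100 3 28.0 29.0 91.1
130 11 6.0 34.0 103.0
140 25 -9.0 36.0 95.6
150 41 -11.0 40.0 97.6
160 36 -9.0 36.0 99.9
170 40 -10.0 38.0 103.2
180 40 -11.0 38.0 105.6
190 36 -4.0 37.0 108.5
200 11 -9.0 31.0 107.5
```

carry_out:
  deltas:
    - [0,12,0,-0.5,0,0,0]
    - [0,26,0,-1,0,0,0]
    - [0,40,0,-1,0,0,0]
    - [0,54,0,-1,0,0,0]
    - [0,64,0,-1,0,0,0]

```text
t: 12.28
tcp_pos: [560.7, 147.4, 165.3]
tcp_rot: [0.798, 0.589, 0.105, -0.077]
ft_force: [-1.1, -0.6, -1.3]
finger_gap: 12.4
finger_force: 60.4
```

carry_out:
  deltas:
    - [0,12,0,0,0,0,0]
    - [0,26,0,0,0,0,0]
    - [0,40,0,0,0,0,0]
    - [0,50,0,0,0,0,0]
    - [0,52,0,0,0,0,0]

```text
t: 12.9
tcp_pos: [575.4, 195.1, 178.7]
tcp_rot: [0.798, 0.589, 0.105, -0.077]
ft_force: [0.5, -0.4, -1.7]
finger_gap: 12.3
finger_force: 60.4
```

```bash
python3 - <<'E'
from h import *
s=status.observe();print(s['finger_force'],s['wrist_torque'],s['ft_force'])
R=Ro.from_quat(s['tcp_rot']);g=s['tcp_pos']+R.apply([0,0,58]);print(box(g),box(g+R.apply([-200,0,0])),box(g+R.apply([100,0,0])),s['joints'].round(2))
snap('scene','scene5')
b=cv2.imread('pics/scene5.png')[80:285,200:430];cv2.imwrite('pics/s5c.png',cv2.resize(b,None,fx=2.9,fy=2.9,interpolation=cv2.INTER_CUBIC))
E
```

```text
60.42457580566406 [-0.23329742  0.01879832  0.03768426] [ 0.4647697  -0.36141417 -1.73804795]
[[ 16.35024687 205.96653461 122.69365362]] [[ 5.18776123 13.10234734 70.91342007]] [[ 21.93148969 302.39862824 148.5837704 ]] [0.12 0.06 1.84 0.26 1.15 0.33]
```

View pics/s5c.png

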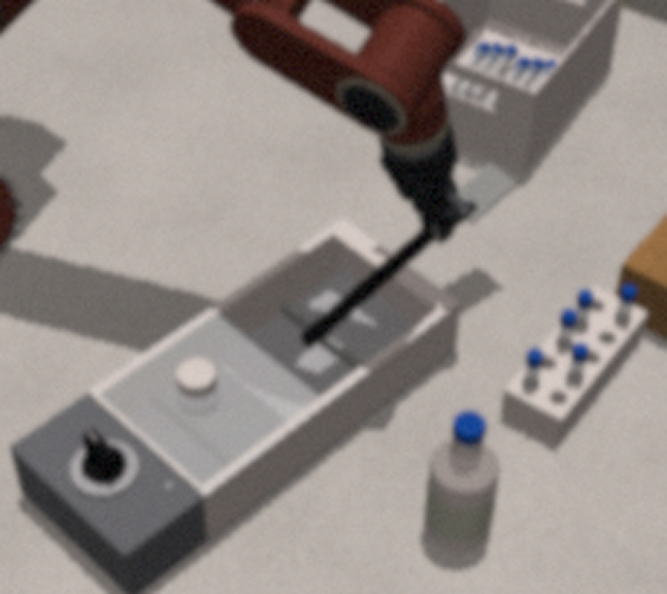

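The handle end is free of the cover (crop (310,335), inside the opening). Lift straight up.

carry_out:
  deltas:
    - [0,4,0,-15,0,0,0]
    - [0,10,0,-37,0,0,0]
    - [0,16,0,-60,0,0,0]
    - [0,22,0,-82,0,0,0]
    - [0,26,0,-97,0,0,0]

```text
t: 13.58
tcp_pos: [575.6, 194.1, 281.3]
tcp_rot: [0.798, 0.588, 0.106, -0.077]
ft_force: [0.5, 0.2, -2.0]
finger_gap: 13.0
finger_force: 60.4
```

carry_out:
  deltas:
    - [0,0,0,0,0,0,0]
    - [0,0,0,0,0,0,0]
    - [0,0,0,0,0,0,0]
    - [0,0,0,0,0,0,0]
    - [0,0,0,0,0,0,0]

```text
t: 14.2
tcp_pos: [575.1, 194.4, 278.3]
tcp_rot: [0.798, 0.589, 0.105, -0.078]
ft_force: [-0.0, -0.6, -2.3]
finger_gap: 12.6
finger_force: 60.4
```

```bash
python3 - <<'E'
from h import *
s=status.observe()
R=Ro.from_quat(s['tcp_rot']);g=s['tcp_pos']+R.apply([0,0,58]);print(s['finger_force'],s['ft_force'],s['joint_vel'].round(3),(g+R.apply([-200,0,0])),(g+R.apply([100,0,0])))
for n in('top','scene'):
    p,d=snap(n,n+'6');v,u=np.nonzero(d>0);B=box(deproj(n,np.c_[u,v],d[v,u]))
    k=B[(B[:,2]>112)&(B[:,2]<132)&(abs(B[:,0])<35)&(abs(B[:,1]+246)<35)]
    e,V=np.linalg.eigh(np.cov(k[:,:2].T));a=V[:,1];print(n,len(k),np.degrees(np.arctan2(-a[1],a[0])))
    h=B[(abs(B[:,0]-8)<30)&(B[:,1]>-10)&(B[:,1]<100)&(B[:,2]>90)&(p[v,u].astype(int).sum(1)<130)];print(len(h),h.min(0),h.max(0))
b=cv2.imread('pics/scene6.png')[60:285,180:430];cv2.imwrite('pics/s6c.png',cv2.resize(b,None,fx=2.6,fy=2.6))
E
```

```text
60.423781871795654 [-0.0444961  -0.61691212 -2.29912038] [-0.001 -0.003 -0.005  0.001  0.002 -0.002] [522.41643886  24.16546054 170.61526977] [607.96276447 301.05413355 248.16840596]
top 71 178.4909985469017
523 [-21.89626703  14.43429932 168.08172393] [ 37.99525278  99.92815008 517.12281841]
scene 82 178.3984039212067
440 [-21.94377726  14.68912078 164.80544123] [ 37.98328135  99.46419848 511.32729307]
```

View pics/s6c.png

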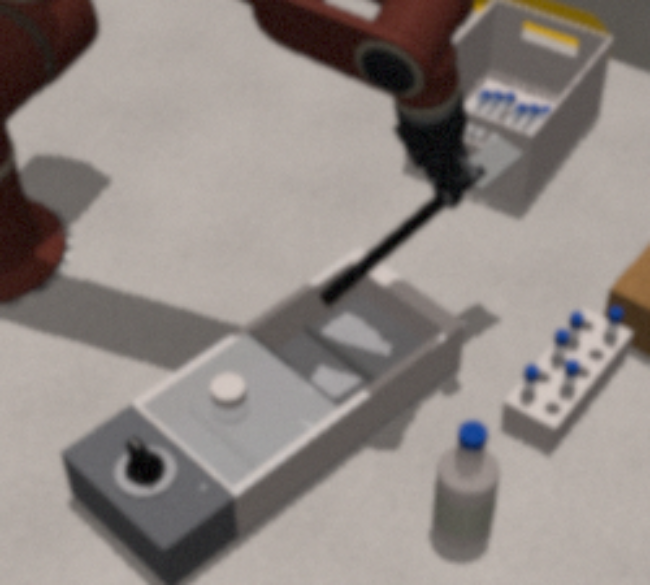

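The paddle hangs free with its lower end at about z = 170 mm (crop (330,295)). The knob is at its stop (within 2°), and the pot at (228,390) and the other bystanders are undisturbed. Hand in.

```bash
python3 -c "
from h import *
print(env.job_done())"
```

```text
the job is handed in; nothing more can be done
None
```

The job is handed in: the lamp knob is at its off stop (within about 2° by camera), the paddle is out and held still with its lower end about 170 mm above the table, and no bystander looked disturbed; the hand-in returned no verdict.

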